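# Load and close the vibratory finishing bowl

## Task

Lower the mould insert (the small steel part with the round boss and the step) into the open finishing bowl, then take the lid from its sloping rest and set it on the bowl so that it sits fully down and level. Do not drop either of them in: let go of the insert only when it is below the rim, and of the lid only when it is down on the rim. Last, push the start lever over towards the bowl as far as it goes, and leave the plain block, the jar and the cup where they stand.

Things in the scene. Friction and masses are not known exactly. Their poses are not given: they have to be found in the camera images.
- insert_mid (a point): Mould insert, loose, bare steel, about 110 to 220 g, standing on the bench. Foot 44 mm long (its x) by 28 mm wide (its y), 20 mm high; above that a step 32 x 28 mm up to 30 mm, set 6 mm towards its -x; on the step a round boss 18 mm in diameter up to 40 mm. This point is the centre, 20 mm above its underside and midway along its length and width; z up. Grip it across the 28 mm width.
- block_mid (a point): Plain steel block 44 x 28 x 30 mm, no boss, loose; a bystander to be left alone. Point at its centre. It stands in the same lane as the insert and the two may be swapped.
- lid_knob (a point): Black round knob of the lid, 26 mm in diameter, 38 mm tall, on the lid's axis. This point is on the axis, 24 mm above the lid's upper face, 14 mm below the knob's top; z points out along the knob. At the start the lid lies on the sloping rest, inclined 35 degrees, so the knob leans 35 degrees from vertical, roughly towards the robot; two pins hold its lower edge; it lifts off along its own axis.
- lid_face (a point): The lid: loose aluminium disc 150 mm in diameter and 5 mm thick, 110 to 220 g, with a locating step underneath, 122 mm in diameter and 8 mm deep with a 5 mm chamfer, that drops into the bowl's mouth. This point is on the axis, on the underside of the 5 mm flange (29 mm below lid_knob along its z): the face that comes to lie on the rim. z as lid_knob.
- pot_mouth (a point): Open aluminium bowl 140 mm in outer diameter, wall 5 mm (mouth 130 mm), on a fixed grey machine. This point is the centre of the mouth at rim height, 143 mm above the bench; the bowl's inner floor lies 70 mm below it. z up; the machine's x points from its front ledge with the lever to the bowl. Bowl and lid rest may stand left or right.
- switch_tip (a point): Centre of the 26 mm steel ball on the start lever, on the ledge in front of the bowl. 60 mm from pivot to here; pivot 122 mm from the bowl's axis (machine's -x), 67 mm above the bench, on a block 70 mm high. Off, it leans away from the bowl, ball 120 mm up; it swings to lean as far towards it (+x of pot_mouth), 58 mm along x, rising 7 mm midway. Takes 1 to 2 N, hard stops, stays put.
- switch (a joint): Start lever angle, rad: 0 fully off (leaning away from the bowl), 1.0 fully on (leaning towards the bowl).
- jar_at (a point): Amber glass jar with steel cap, 60 mm diameter, 60 mm high, bystander behind; point half-way up.
- cup_at (a point): Dark steel cup, 72 mm diameter, 60 mm high, bystander behind; point half-way up.
Not all that is in view belongs to the job. Of the things shaped like the part that bears lid_knob, the aluminium one is meant. What is shaped like the part that bears insert_mid but green is not meant.

How it is judged (in metres and radians):
On the way, in this order (a step that is already met when the one before it is completed fails the run):
1. the insert lies in the bowl, let go (horizontal distance between insert_mid and pot_mouth below 0.065 m and z of insert_mid in the frame of pot_mouth below -0.03 m and contact force between the fingers and insert below 0.05 N), for 0.2 s.
2. the lid sits on the rim, centred, fully down and level, let go (horizontal distance between insert_mid and pot_mouth below 0.065 m and z of insert_mid in the frame of pot_mouth below -0.03 m and horizontal distance between lid_face and pot_mouth below 0.007 m and z of lid_face in the frame of pot_mouth between -0.003 and 0.003 m and angle between lid_face's own z axis and vertical below 0.04 rad and contact force between the fingers and lid below 0.05 N), for 0.2 s.
3. the start lever is over towards the bowl (horizontal distance between insert_mid and pot_mouth below 0.065 m and z of insert_mid in the frame of pot_mouth below -0.03 m and horizontal distance between lid_face and pot_mouth below 0.007 m and z of lid_face in the frame of pot_mouth between -0.003 and 0.003 m and angle between lid_face's own z axis and vertical below 0.04 rad and value of joint switch above 0.8 rad), for 0.1 s.
At the end, for the whole second after the job is handed in: The insert lies inside the bowl (its centre within 65 mm of the bowl's axis and at least 30 mm below the rim); the lid is on the rim, its axis within 7 mm of the bowl's, its flange within 3 mm of the rim height and within 0.04 rad of level; the start lever stands at more than 0.8 rad (all of step 3); the robot touches nothing.
It fails at once if the insert is let go over the bowl with its centre above rim height (horizontal distance between insert_mid and pot_mouth below 0.065 m and z of insert_mid in the frame of pot_mouth above 0 m and contact force between the fingers and insert below 0.02 N).
It fails at once if the lid is let go over the bowl with its flange centre more than 12 mm above the rim (horizontal distance between lid_face and pot_mouth below 0.06 m and z of lid_face in the frame of pot_mouth above 0.012 m and contact force between the fingers and lid below 0.02 N).
It fails at once if the plain block, the jar or the cup is moved more than 30 mm (distance of any of block_mid, jar_at, cup_at from where it was at the start of the episode above 0.03 m).
It also fails if it takes over 69 s, if anything falls off the work surface, if the arm or the gripper's body presses on something with over 40 N, if the wrist force passes 120 N, or if a joint passes its speed limit or range.

## Robot

A 6-joint arm with a two-finger parallel gripper is mounted at the origin on the work surface. World frame = base frame: x ahead of the robot, y to its left, z up, the work surface at z = 0. Lengths are in mm, angles in degrees, forces in N, time in s.
With the tool pointing down it reaches from about 300 to 825 mm from the base axis. Payload 5.4 kg.
Tool frame: the origin (TCP) lies where the fingers leave the gripper's body, on its centre line; the fingertips stand 88 mm ahead of it and the grasp point (between the pads) lies 69 mm ahead of it; z points along the fingers, y is the line along which they close (so a half turn about z gives the same grasp; the last joint's range is limited). The gripper opens to 92 mm and grips with 3 to 60 N. Pads are 20 mm wide; open, the fingers measure 128 mm over their backs; the gripper's body (75 mm by 189 mm) begins 69 mm behind the grasp point.
Start: joints at [61.186, 9.076, 91.501, -0, 79.423, -12.038], TCP at [165.975, 550.508, 302.701] pointing down, gripper open.
Joint ranges: [-166.64, 166.64], [-54.1, 131.32], [10.49, 154.53], [-73.88, 253.88], [9.74, 151.15], [-171.62, 171.62]. Speed limits (degrees/s): [147.25, 147.25, 180, 180, 180, 180].

## Interface

Orientations are given as a 3x3 rotation matrix whose columns are the frame's x, y, z axes.
In Python, from station import arm, imaging gives the robot as it stands.
- The arm moves only by the shell command python3 -m handwheel 'ROWS' [FORCE]. ROWS is JSON, one flat list of numbers, 7 for each row, row after row: the opening, from 0 (shut) to 1 (fully open), then the shift along the tool's x, y, z in cm, then the turn, a rotation vector about the tool's x, y, z in degrees. In form: [hand, dx, dy, dz, wx, wy, wz, hand, dx, dy, dz, wx, wy, wz, ...]. A call has exactly 5 rows; each row is the pose to reach, as a shift and turn from the pose commanded when the call began, along the tool's axes at that moment; what a row does not reach only later rows make up. A row lasts 1/8 s, in which the tool goes at most 62.5 mm and 10.7 degrees, less where a joint would pass 70% of its speed; a pose out of reach is approached as far as the arm can. A call with a gripper value outside its range is refused whole. The fingers move at their own pace and stop on an object; FORCE is the grip in N (left out, the last holds). Time passes only in rows, so rows that repeat a pose let the fingers close, or fill a call up. It gives the time, the measured TCP pose, the force and the opening at its end, in the units of the state.
- arm.state(): the state, without advancing time (a new reading comes with each control period).
- imaging.grab_frame(name): name is "scene" or "top" or "wrist"; returns a dict with "pixels" (420x560x3 uint8, blue, green, red), "K" (3x3 intrinsics, pixels), "origin" and "rotation" of the camera in the world. Camera axes: x right, y down, z forward; pixel columns grow to the right and rows downward; lengths in mm; the calibration is good to about 2 mm. A picture is of the moment at which its call begins. There is no depth.
- arm.close_job(): hands the job in, once; it reports no verdict.
The state is a dict: "t": time; "joints": joint angles; "joint_velocities": joint speeds; "joint_torque": joint torques, N m; "tcp_pos": TCP position; "tcp_rot": TCP orientation; "contact_force": force on the tool from outside, world axes, zero at the start; "ft_torque": the same for the moment, N m; "width": finger opening in mm.
Only numpy, scipy, OpenCV 4.12 (cv2) and the standard library are available. Lean on these libraries where they do the work, as an engineer would, in place of code of your own. Each camera call takes 0.05 s, during which the arm holds its last target. There are 200 camera calls.

## Working session

There is one attempt and no reset: what is moved stays moved. The work goes in short steps, Python scripts to look and compute and a shell command to move; the robot and the scene stay as the last step left them, time stands still between calls to the robot, and variables do not carry over. Pictures are saved under pics/ and viewed, on a budget of 10 in all, crops included, one or two more only if the job needs it, and the job is handed in when it is done.

```bash
ls; mkdir -p pics
python3 - <<'E'
from station import arm, imaging
import cv2,numpy as np
print(arm.state())
ims=[]
for n in ["scene","top","wrist"]:
    f=imaging.grab_frame(n); cv2.imwrite(f"pics/{n}0.png",f["pixels"]); print(n,f["K"],f["origin"],f["rotation"])
E
```

```text
pics
{'t': 0.0, 'joints': array([ 6.11856534e+01,  9.11111570e+00,  9.15698845e+01, -6.44153855e-04,
        7.94228549e+01, -1.20382120e+01]), 'joint_velocities': array([ 0.057698  ,  0.14649593, -0.00770345, -0.04437069, -0.02770492,
        0.00087668]), 'joint_torque': array([ 7.94507341e-04, -3.85564685e+01, -3.22117031e+01,  7.02882092e-02,
        3.77687055e-02, -1.62012830e-04]), 'tcp_pos': array([165.76739335, 550.11471961, 301.75382588]), 'tcp_rot': array([[-9.57440245e-01,  2.88630268e-01, -8.63947416e-04],
       [ 2.88631327e-01,  9.57438989e-01, -1.59351270e-03],
       [ 3.67240942e-04, -1.77505548e-03, -9.99998357e-01]]), 'contact_force': array([-0.22003952,  0.22546513, -0.31913836]), 'ft_torque': array([-0.00223302, -0.02612284,  0.01520414]), 'width': 91.80486502242003}
scene [[539.21538713   0.         271.94048792]
 [  0.         539.21538713 212.25375871]
 [  0.           0.           1.        ]] [1177.56490291  275.31279714 1102.19995408] [[-0.34021428  0.76352872 -0.54888809]
 [ 0.94031421  0.28117553 -0.19170162]
 [ 0.00796421 -0.5813469  -0.81361683]]
top [[506.12787151   0.         287.23530625]
 [  0.         506.12787151 211.99893149]
 [  0.           0.           1.        ]] [ 256.04461623   39.49865752 1348.6767721 ] [[ 1.17219982e-01 -9.70296388e-01  2.11623240e-01]
 [-9.93105851e-01 -1.14421593e-01  2.54650282e-02]
 [-4.94356716e-04 -2.13149288e-01 -9.77019517e-01]]
wrist [[359.21581686   0.         284.5747553 ]
 [  0.         359.21581686 210.84870537]
 [  0.           0.           1.        ]] [100.99215374 569.09242259 383.56729582] [[ 0.28840803  0.92914691  0.23131544]
 [ 0.95750544 -0.27935194 -0.07173438]
 [-0.00203336  0.24217457 -0.97023056]]
```

View pics/scene0.png

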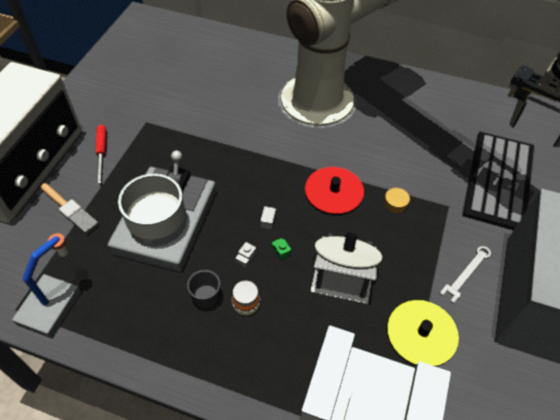

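View pics/top0.png

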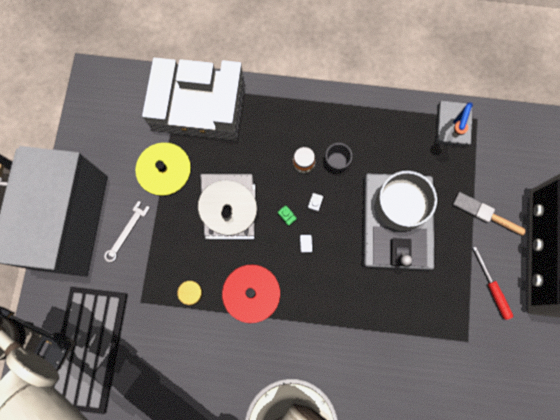

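The insert, with its boss, is at scene (246,252) and top (316,202). The block is at scene (268,216) and top (306,243). The bowl is on the right (top 407,200), with the lever at about top (405,260). The aluminium lid is on its rest on the left, with the knob at top (227,212). Next I'll enlarge crops for precise pixel positions.

Run:
```python
import cv2,numpy as np
t=cv2.imread("pics/top0.png"); s=cv2.imread("pics/scene0.png")
def crop(im,x0,y0,w,h,k):
    c=cv2.resize(im[y0:y0+h,x0:x0+w],None,fx=k,fy=k,interpolation=cv2.INTER_CUBIC)
    for x in range(x0,x0+w):
        if x%10==0:
            cv2.line(c,((x-x0)*k,0),((x-x0)*k,6),(0,255,255),1); cv2.putText(c,str(x),((x-x0)*k+2,14),0,.33,(0,255,255),1)
    for y in range(y0,y0+h):
        if y%10==0:
            cv2.line(c,(0,(y-y0)*k),(6,(y-y0)*k),(0,255,255),1); cv2.putText(c,str(y),(8,(y-y0)*k+4),0,.33,(0,255,255),1)
    return c
o=np.zeros((600,800,3),np.uint8)
def put(c,x,y): h=min(c.shape[0],600-y);w=min(c.shape[1],800-x); o[y:y+h,x:x+w]=c[:h,:w]
put(crop(t,355,165,90,110,3),0,0)      #270x330
put(crop(t,190,165,80,80,3),0,335)
put(crop(t,295,188,34,70,6),275,0)     #204x420
put(crop(s,108,142,112,128,3)[:, :],480,0)    #336x
put(crop(s,230,200,50,70,4),275,425)
put(crop(s,308,228,80,75,3),480,388)
cv2.imwrite("pics/c1.png",o)
```

```text
(no output)
```

View pics/c1.png

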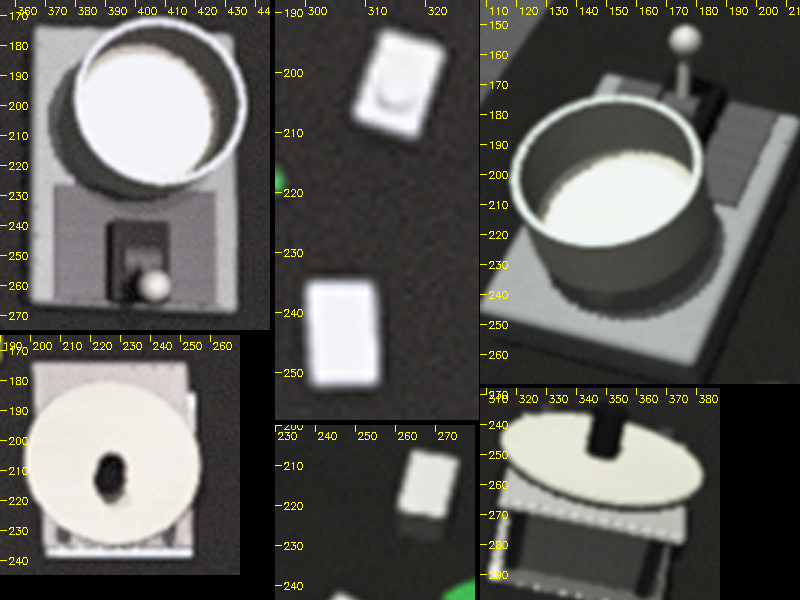

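View pics/wrist0.png

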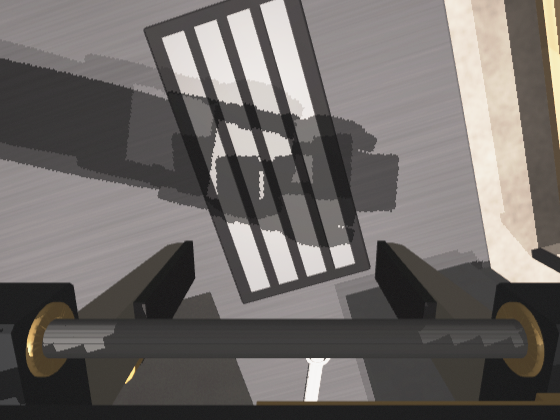

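Both loose steel parts, the bowl rim ellipse, the ball and the lid disc are clear in the crops. The wrist view shows only the rack, so it's no help yet. Now I'll triangulate and fit.

```bash
cat > h.py <<'E'
import numpy as np,cv2,pickle
from scipy.optimize import least_squares
from scipy.spatial.transform import Rotation as R
def cam(n):
    from station import imaging
    return imaging.grab_frame(n)
def proj(f,P):
    q=(np.atleast_2d(P)-f["origin"])@f["rotation"]; q=q@f["K"].T
    return q[:,:2]/q[:,2:]
def back(f,uv,z):
    d=f["rotation"]@np.linalg.solve(f["K"],[uv[0],uv[1],1]); return f["origin"]+d*(z-f["origin"][2])/d[2]
def circ(c,r,n=(0,0,1)):
    n=np.array(n,float);n/=np.linalg.norm(n);a=np.cross(n,[.3,1,.2]);a/=np.linalg.norm(a);b=np.cross(n,a)
    t=np.linspace(0,2*np.pi,181)[:,None]; return np.array(c)+r*(np.cos(t)*a+np.sin(t)*b)
def ext(uv): return np.array([uv[:,0].min(),uv[:,0].max(),uv[:,1].min(),uv[:,1].max()])
def delta(st,p,Rm):
    """row (cm, deg) from state to TCP pose p,Rm"""
    R0=st["tcp_rot"]; return np.r_[R0.T@(p-st["tcp_pos"])/10, R.from_matrix(R0.T@Rm).as_rotvec(degrees=True)].round(2)
E
python3 - <<'E'
from h import *
T=cam("top");S=cam("scene");pickle.dump((T,S),open("cams.pkl","wb"))
f=lambda p:np.r_[ext(proj(T,circ([p[0],p[1],p[2]],70)))-[380,437,171.7,227.3],ext(proj(S,circ([p[0],p[1],p[2]],70)))-[118.2,182,173.5,224.5]]
r=least_squares(f,[500,-200,143]);print("bowl",r.x,r.fun.round(1))
g=lambda p:f([p[0],p[1],143]); r=least_squares(g,[500,-200]);print("bowl z143",r.x)
b=least_squares(lambda p:np.r_[proj(T,p)[0]-[406.3,260],proj(S,p)[0]-[176.3,155.3]],[400,-200,120]);print("ball",b.x,b.fun)
print("ball z120",back(T,(406.3,260),120),back(S,(176.3,155.3),120))
def l(p):
    n=[np.sin(np.radians(35))*np.cos(p[3]),np.sin(np.radians(35))*np.sin(p[3]),np.cos(np.radians(35))]
    return np.r_[ext(proj(T,circ(p[:3],75,n)))-[198.3,256.7,180,235],ext(proj(S,circ(p[:3],75,n)))-[314.7,382.3,236,267]]
for a0 in (np.pi,):
    r=least_squares(l,[480,200,100,a0],x_scale=[10,10,10,.1]);p=r.x;print("lid top face",p,np.degrees(p[3]),r.fun.round(1))
    n=np.array([np.sin(np.radians(35))*np.cos(p[3]),np.sin(np.radians(35))*np.sin(p[3]),np.cos(np.radians(35))])
    print("knob base/top",proj(T,[p[:3],p[:3]+38*n]),proj(S,[p[:3],p[:3]+38*n]))
for uv in [(313,192.7),(323.7,195.8),(318.8,211.3),(308,208)]: print("ins",back(T,uv,20))
print("boss",back(T,(315.3,202),40))
for uv in [(300.3,235),(311.7,235),(312.3,252),(301,252)]: print("blk",back(T,uv,30))
for n,uv in [("green",(287,215)),("jar",(304,160)),("cup",(339,157))]:print(n,back(T,uv,40))
E
```

```text
bowl [ 585.01445866 -220.648893    138.57200359] [-0.3 -0.3  0.2 -0.1 -0.1 -0.5  0.4 -0.5]
bowl z143 [ 585.63806803 -219.31129719]
ball [ 437.06157872 -229.82538005  121.73284789] [-0.04388803  0.01108386 -0.04433708 -0.00789057]
ball z120 [ 437.35677414 -230.31000698  120.        ] [ 435.73866781 -230.60674312  120.        ]
lid top face [524.38428847 228.32990903  74.36924058   3.18278716] 182.36027127396503 [-0.2 -0.7  0.5 -0.7  0.3 -1.   0.2 -0.4]
knob base/top [[227.02272826 207.98682589]
 [224.69591895 213.68688452]] [[348.02469741 250.59382266]
 [351.95380635 235.17831538]]
ins [605.16173538  11.07630296  20.        ]
ins [599.94328229 -18.59650253  20.        ]
ins [555.6817848   -9.89648161  20.        ]
ins [561.32273907  19.9168045   20.        ]
boss [575.2541369    2.71767534  40.        ]
blk [483.97708962  32.3221146   30.        ]
blk [487.50298615   2.42846241  30.        ]
blk [442.77920335  -3.9656438   30.        ]
blk [439.30891722  25.45224419  30.        ]
green [531.36964458  73.27398707  40.        ]
jar [687.90480292  45.42519282  40.        ]
cup [707.47234986 -47.85370997  40.        ]
```

```bash
cat >> h.py <<'E'
def down(yaw):  # tool x at world yaw deg, z down
    c,s=np.cos(np.radians(yaw)),np.sin(np.radians(yaw)); return np.array([[c,s,0],[s,-c,0],[0,0,-1.]])
def go(p,Rm):
    from station import arm
    st=arm.state(); print("t",round(st["t"],2),"tcp",st["tcp_pos"].round(1),"F",st["contact_force"].round(1),"w",st["width"].round(1)); print("row",delta(st,np.array(p,float),Rm))
E
python3 -c "
from h import *
go([580,1,250],down(168.5))"
```

```text
Traceback (most recent call last):
  File "h.py", line 23, in go
    st=arm.state(); print("t",round(st["t"],2),"tcp",st["tcp_pos"].round(1),"F",st["contact_force"].round(1),"w",st["width"].round(1)); print("row",delta(st,np.array(p,float),Rm))
                                                                                                                 ^^^^^^^^^^^^^^^^^
AttributeError: 'float' object has no attribute 'round'
```

```bash
sed -i 's/st\["width"\].round(1)/round(st["width"],1)/' h.py; python3 -c "
from h import *
go([580,1,250],down(168.5))"
```

```text
t 0.25 tcp [165.9 550.3 302.2] F [ 0.5 -0.5  0.9] w 91.8
row [-5.551e+01 -4.064e+01  5.250e+00 -5.000e-02 -1.000e-02 -5.280e+00]
```

```bash
python3 -m handwheel '[1,-55.5,-40.6,5.2,0,0,-5.3,1,-55.5,-40.6,5.2,0,0,-5.3,1,-55.5,-40.6,5.2,0,0,-5.3,1,-55.5,-40.6,5.2,0,0,-5.3,1,-55.5,-40.6,5.2,0,0,-5.3]'; python3 -c "
from h import *
go([580,1,250],down(168.5))"
```

```text
t: 0.88
tcp_pos: [354.5, 300.1, 279.1]
tcp_rot: [[-0.98, 0.199, 0.001], [0.199, 0.98, 0.0], [-0.001, 0.0, -1.0]]
contact_force: [-0.3, 0.3, -0.0]
width: 91.8
t 0.88 tcp [354.5 300.1 279.1] F [-0.3  0.3 -0. ] w 91.8
row [-28.04 -24.83   2.92   0.03   0.03   0.04]
```

```bash
python3 -m handwheel '[1,-28,-24.8,2.9,0,0,0,1,-28,-24.8,2.9,0,0,0,1,-28,-24.8,2.9,0,0,0,1,-28,-24.8,2.9,0,0,0,1,-28,-24.8,2.9,0,0,0]';python3 -m handwheel '[0.7,-6,-6,0,0,0,0,0.7,-6,-6,0,0,0,0,0.7,-6,-6,0,0,0,0,0.7,-6,-6,0,0,0,0,0.7,-6,-6,0,0,0,0]'
python3 - <<'E'
from h import *
go([580,1,250],down(168.5))
f=cam("wrist");pickle.dump(f,open("w1.pkl","wb"));cv2.imwrite("pics/w1.png",f["pixels"])
print(proj(f,[580,1,0]))
E
```

```text
t: 1.5
tcp_pos: [542.1, 51.1, 254.9]
tcp_rot: [[-0.98, 0.199, 0.0], [0.199, 0.98, 0.0], [-0.0, 0.0, -1.0]]
contact_force: [1.7, 0.4, -0.4]
width: 91.6
t: 2.12
tcp_pos: [587.3, -16.2, 255.1]
tcp_rot: [[-0.98, 0.197, -0.0], [0.197, 0.98, 0.0], [0.0, 0.0, -1.0]]
contact_force: [-0.1, -0.1, -0.1]
width: 64.4
t 2.12 tcp [587.3 -16.2 255.1] F [-0.1 -0.1 -0.1] w 64.4
row [ 1.06  1.54  0.51  0.01 -0.02  0.14]
[[301.63455751 183.12982425]]
```

View pics/w1.png

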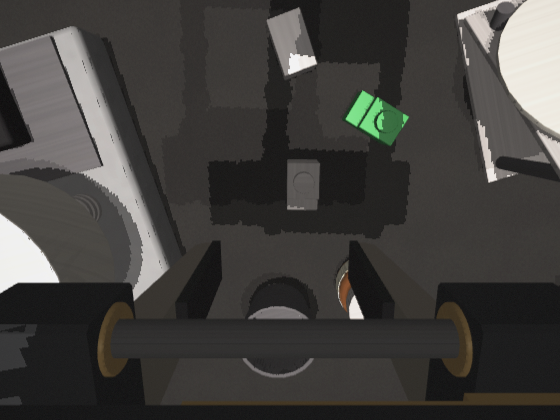

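The insert is upright and aligned with the fingers: edges at u 287–319, boss at (303,183), foot's lower edge at v≈210. I'll compute the exact grasp from these.

Run:
```python
from h import *
f=pickle.load(open("w1.pkl","rb"))
c=f["pixels"][150:220,275:330]; g=cv2.cvtColor(c,cv2.COLOR_BGR2GRAY)
for r in (15,25,35,45,55): print(150+r,g[r].tolist()[8:50])
print("col303",g[:,28].tolist())
print("boss",back(f,(303,183),40))
for uv in [(287.5,160),(319,160)]: print(back(f,uv,30))
for uv in [(287.5,210),(319,210)]: print(back(f,uv,20))
```

```text
165 [28, 26, 25, 26, 70, 87, 91, 90, 92, 91, 92, 93, 93, 89, 89, 89, 90, 88, 91, 92, 92, 90, 88, 87, 88, 87, 89, 91, 92, 89, 90, 89, 87, 90, 90, 89, 84, 35, 28, 26, 26, 27]
175 [28, 26, 27, 27, 73, 88, 89, 89, 90, 89, 91, 89, 73, 65, 84, 93, 95, 95, 96, 95, 96, 94, 95, 94, 95, 93, 94, 85, 78, 88, 90, 88, 88, 89, 89, 90, 57, 30, 26, 26, 27, 26]
185 [29, 29, 25, 33, 80, 89, 90, 90, 89, 90, 80, 88, 88, 89, 89, 89, 89, 89, 88, 88, 88, 88, 88, 88, 89, 88, 88, 88, 88, 89, 87, 83, 87, 88, 89, 87, 42, 27, 26, 26, 28, 27]
195 [27, 29, 25, 33, 80, 87, 89, 89, 89, 89, 90, 92, 89, 85, 87, 87, 87, 89, 89, 89, 88, 87, 87, 86, 86, 88, 89, 88, 87, 88, 89, 86, 88, 88, 88, 86, 36, 26, 27, 26, 29, 27]
205 [36, 34, 37, 38, 82, 119, 123, 92, 88, 88, 88, 88, 88, 88, 89, 88, 90, 87, 86, 87, 88, 90, 89, 90, 90, 90, 89, 88, 87, 88, 90, 88, 87, 88, 54, 34, 32, 31, 32, 32, 35, 36]
col303 [27, 26, 27, 27, 27, 23, 25, 26, 26, 55, 66, 69, 72, 85, 90, 92, 92, 92, 92, 91, 92, 76, 74, 88, 93, 96, 94, 91, 91, 92, 92, 93, 92, 90, 89, 88, 88, 88, 88, 89, 88, 87, 87, 88, 88, 88, 89, 87, 88, 89, 89, 87, 88, 88, 87, 88, 87, 124, 140, 103, 50, 33, 36, 36, 36, 33, 35, 35, 35, 34]
boss [573.10538737   1.59413885  40.        ]
[552.83413087  -7.50360371  30.        ]
[558.10286216  18.75629096  30.        ]
[598.22633853 -16.44021856  20.        ]
[603.85493882  11.61721864  20.        ]
```

```bash
python3 -c "
from h import *
go([579.5,0.5,91],down(168.3))"
```

```text
t 2.17 tcp [587.5 -16.4 255.1] F [-0.  -0.2 -0.2] w 64.4
row [ 1.110e+00  1.490e+00  1.641e+01  1.000e-02 -1.000e-02  3.300e-01]
```

```bash
python3 -m handwheel '[0.7,1.1,1.5,4,0,0,0,0.7,1.1,1.5,9,0,0,0,0.7,1.1,1.5,13,0,0,0,0.7,1.1,1.5,16.2,0,0,0,0.7,1.1,1.5,16.2,0,0,0]' 30; python3 -c "
from h import *
go([579.5,0.5,91],down(168.3))"
```

```text
t: 2.8
tcp_pos: [579.1, 0.0, 91.5]
tcp_rot: [[-0.98, 0.198, -0.003], [0.198, 0.98, 0.001], [0.003, 0.0, -1.0]]
contact_force: [-1.0, -0.0, -0.4]
width: 64.6
t 2.8 tcp [579.1   0.   91.5] F [-1.  -0.  -0.4] w 64.6
row [-0.03  0.05  0.05  0.01 -0.16  0.28]
```

```bash
python3 -m handwheel '[0,0,0,0,0,0,0,0,0,0,0,0,0,0,0,0,0,0,0,0,0,0,0,0,0,0,0,0,0,0,0,0,0,0,0]' 30; python3 -m handwheel '[0,0,0,-2,0,0,0,0,0,0,-7,0,0,0,0,0,0,-13,0,0,0,0,0,0,-19,0,0,0,0,0,0,-19.5,0,0,0]'; python3 -c "
from h import *
go([585.5,-219.5,280],down(168.3))"
```

```text
t: 3.42
tcp_pos: [580.4, -0.8, 93.5]
tcp_rot: [[-0.98, 0.199, 0.001], [0.199, 0.98, 0.0], [-0.001, 0.0, -1.0]]
contact_force: [-0.8, 1.0, 2.4]
width: 28.0
t: 4.05
tcp_pos: [582.5, -1.5, 295.2]
tcp_rot: [[-0.98, 0.199, 0.012], [0.199, 0.98, -0.003], [-0.012, -0.0, -1.0]]
contact_force: [0.7, 0.7, -2.1]
width: 27.8
t 4.05 tcp [582.5  -1.5 295.2] F [ 0.7  0.7 -2.1] w 27.8
row [-4.61e+00 -2.13e+01  1.58e+00 -2.00e-02  6.80e-01  2.30e-01]
```

```bash
python3 -m handwheel '[0,-1.2,-5.5,0,0,0,0,0,-2.4,-11,0,0,0,0,0,-3.5,-16,0,0,0,0,0,-4.6,-21.3,0,0,0,0,0,-4.6,-21.3,0,0,0,0]'
python3 - <<'E'
from h import *
go([585.5,-219.5,168],down(168.3))
f=cam("wrist");cv2.imwrite("pics/w2.png",f["pixels"])
E
```

```text
t: 4.68
tcp_pos: [581.7, -222.2, 286.6]
tcp_rot: [[-0.979, 0.204, -0.002], [0.204, 0.979, 0.0], [0.002, -0.0, -1.0]]
contact_force: [-0.1, 0.9, -2.7]
width: 28.1
t 4.67 tcp [ 581.7 -222.2  286.6] F [-0.1  0.9 -2.7] w 28.1
row [-0.35  0.35 11.86 -0.02 -0.13 -0.06]
```

View pics/w2.png

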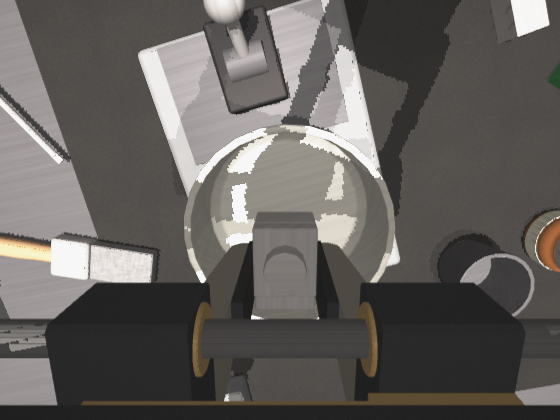

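The insert is held upright (u 253–317) inside the rim outline (u 185–393). Lowering now.

```bash
python3 -m handwheel '[0,-0.3,0.3,3,0,0,0,0,-0.3,0.3,7,0,0,0,0,-0.3,0.3,10,0,0,0,0,-0.3,0.3,11.6,0,0,0,0,-0.3,0.3,11.6,0,0,0]';python3 -m handwheel '[0,0,0,0,0,0,0,0,0,0,0,0,0,0,0,0,0,0,0,0,0,0,0,0,0,0,0,0,0,0,0,0,0,0,0]'
python3 - <<'E'
from h import *
go([585.5,-219.5,168],down(168.3))
E
```

```text
t: 5.35
tcp_pos: [585.8, -215.2, 170.8]
tcp_rot: [[-0.98, 0.198, -0.002], [0.198, 0.98, 0.002], [0.003, 0.001, -1.0]]
contact_force: [0.4, 0.5, -2.8]
width: 28.2
t: 5.98
tcp_pos: [586.4, -216.5, 172.1]
tcp_rot: [[-0.98, 0.199, 0.0], [0.199, 0.98, -0.0], [-0.0, -0.0, -1.0]]
contact_force: [-0.3, -0.3, -1.1]
width: 27.9
t 5.97 tcp [ 586.4 -216.5  172.1] F [-0.3 -0.3 -1.1] w 27.9
row [ 0.03 -0.31  0.41 -0.    0.    0.22]
```

```bash
python3 -m handwheel '[0,0,0,0.2,0,0,0,0,0,0,0.4,0,0,0,0,0,0,0.5,0,0,0,0,0,0,0.5,0,0,0,0,0,0,0.5,0,0,0]';python3 -m handwheel '[0.5,0,0,0,0,0,0,0.5,0,0,0,0,0,0,0.5,0,0,0,0,0,0,0.5,0,0,0,0,0,0,0.5,0,0,0,0,0,0]';python3 -m handwheel '[0.5,0,0,-2,0,0,0,0.5,0,0,-6,0,0,0,0.5,0,0,-10,0,0,0,0.5,0,0,-14,0,0,0,0.5,0,0,-15,0,0,0]'
python3 - <<'E'
from h import *
f=cam("wrist");cv2.imwrite("pics/w3.png",f["pixels"]);pickle.dump(f,open("w3.pkl","wb"))
E
```

```text
t: 6.6
tcp_pos: [586.5, -216.5, 167.0]
tcp_rot: [[-0.98, 0.199, 0.0], [0.199, 0.98, -0.0], [-0.0, -0.0, -1.0]]
contact_force: [0.4, -0.5, -1.5]
width: 27.8
t: 7.22
tcp_pos: [586.5, -216.5, 167.0]
tcp_rot: [[-0.98, 0.199, 0.0], [0.199, 0.98, -0.0], [-0.0, -0.0, -1.0]]
contact_force: [-0.5, -0.3, -0.4]
width: 45.8
t: 7.85
tcp_pos: [587.6, -217.1, 321.9]
tcp_rot: [[-0.98, 0.199, 0.007], [0.199, 0.98, -0.004], [-0.007, -0.003, -1.0]]
contact_force: [0.0, 0.9, -0.2]
width: 46.0
```

View pics/w3.png

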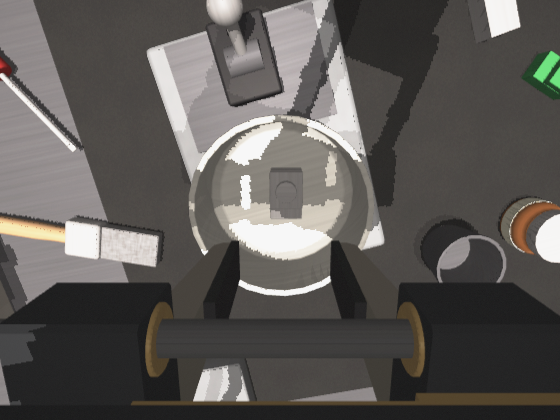

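The insert stands in the bowl at (287,193), and the rim spans about u 189–371, v 115–295. Next I'll refine the bowl centre and head for the lid.

Run:
```python
from h import *
f=pickle.load(open("w3.pkl","rb"))
r=least_squares(lambda p:ext(proj(f,circ([p[0],p[1],143],70)))-[189,371,115,295],[585,-219]);print("bowl",r.x,r.fun)
print("ball",back(f,(225,8),120))
a=np.radians(182);n=np.array([np.sin(.6109)*np.cos(a),np.sin(.6109)*np.sin(a),np.cos(.6109)])
y=np.array([0,1,0])-n*n[1];y/=np.linalg.norm(y);Rm=np.c_[np.cross(y,-n),y,-n]
go(np.array([524.4,228.3,74.4])+n*(24+69+100),Rm)
```

```text
bowl [ 585.79036822 -221.59069152] [-2.77156169  2.76278125 -0.6634924   1.28443673]
ball [ 437.66738971 -231.31545766  120.        ]
t 7.9 tcp [ 587.3 -217.   321. ] F [ 0.6 -1.   0.5] w 46.3
row [ 25.84  39.83   8.62  -4.76 -34.45 -11.41]
```

```bash
python3 -m handwheel '[0.8,3,5,0,0,0,0,0.8,6,10,0,0,0,0,0.8,9,15,0,0,0,0,0.8,12,20,0,0,0,0,0.8,15,25,0,0,0,0]'
python3 - <<'E'
from h import *
a=np.radians(182);n=np.array([np.sin(.6109)*np.cos(a),np.sin(.6109)*np.sin(a),np.cos(.6109)])
y=np.array([0,1,0])-n*n[1];y/=np.linalg.norm(y);Rm=np.c_[np.cross(y,-n),y,-n]
go(np.array([524.4,228.3,74.4])+n*(24+69+100),Rm)
E
```

```text
t: 8.52
tcp_pos: [487.6, 60.0, 315.2]
tcp_rot: [[-0.98, 0.199, -0.003], [0.199, 0.98, 0.001], [0.003, -0.0, -1.0]]
contact_force: [1.1, 0.5, 0.3]
width: 73.3
t 8.53 tcp [487.6  60.  315.2] F [1.1 0.5 0.3] w 73.3
row [ 10.49  14.64   8.3   -4.61 -34.91 -11.5 ]
```

```bash
python3 -m handwheel '[0.8,3,4,2,-1,-9,-3,0.8,5,8,4,-2.5,-18,-6,0.8,8,12,6,-4,-27,-9,0.8,10,14.6,8,-4.6,-34.9,-11.5,0.8,10.2,14.6,8.3,-4.6,-34.9,-11.5]';python3 -m handwheel '[0.8,0,0,0,0,0,0,0.8,0,0,0,0,0,0,0.8,0,0,0,0,0,0,0.8,0,0,0,0,0,0,0.8,0,0,0,0,0,0]'
python3 - <<'E'
from h import *
a=np.radians(182);n=np.array([np.sin(.6109)*np.cos(a),np.sin(.6109)*np.sin(a),np.cos(.6109)])
y=np.array([0,1,0])-n*n[1];y/=np.linalg.norm(y);Rm=np.c_[np.cross(y,-n),y,-n]
F=np.array([524.4,228.3,74.4]);go(F+n*(24+69+100),Rm)
f=cam("wrist");cv2.imwrite("pics/w4.png",f["pixels"]);pickle.dump(f,open("w4.pkl","wb"))
print("pred knob base,top",proj(f,[F,F+38*n]),"disc",ext(proj(f,circ(F,75,n))))
E
```

```text
t: 9.15
tcp_pos: [413.8, 222.6, 228.9]
tcp_rot: [[-0.823, -0.017, 0.568], [-0.006, 1.0, 0.02], [-0.569, 0.013, -0.822]]
contact_force: [0.1, 0.9, 0.2]
width: 73.1
t: 9.78
tcp_pos: [418.6, 221.5, 234.2]
tcp_rot: [[-0.818, -0.011, 0.575], [-0.0, 1.0, 0.019], [-0.575, 0.016, -0.818]]
contact_force: [0.4, -0.6, -0.4]
width: 73.3
t 9.78 tcp [418.6 221.5 234.2] F [ 0.4 -0.6 -0.4] w 73.3
row [ 0.49  0.3  -0.13 -0.03  0.15  0.01]
pred knob base,top [[289.4738139  203.62383118]
 [290.16902367 216.252176  ]] disc [193.24982246 385.78163528 103.45770056 291.47752042]
```

View pics/w4.png

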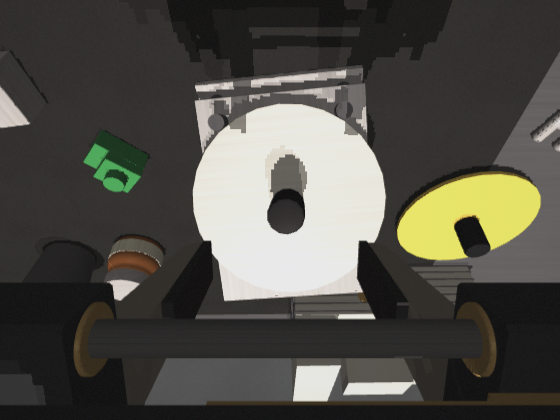

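The disc matches the prediction (u 193–385, v 103–291). The knob top is at (286,213) instead of the predicted (290,216), so the azimuth is a little off. Refitting.

```bash
cat >> h.py <<'E'
def nv(a): return np.array([np.sin(.61087)*np.cos(a),np.sin(.61087)*np.sin(a),np.cos(.61087)])
def lidR(n):
    y=np.array([0,1,0])-n*n[1];y/=np.linalg.norm(y); 
    return np.c_[np.cross(y,-n),y,-n]
E
python3 - <<'E'
from h import *
f=pickle.load(open("w4.pkl","rb"));T,S=pickle.load(open("cams.pkl","rb"))
g=cv2.cvtColor(f["pixels"],cv2.COLOR_BGR2GRAY)
print("row200",[i for i in range(180,400) if (g[200,i]>130)!=(g[200,i-1]>130)],"knob row213",[i for i in range(240,330) if (g[213,i]>110)!=(g[213,i-1]>110)])
print("col286",[(i,int(g[i,286])) for i in range(95,300,1) if abs(int(g[i,286])-int(g[i-1,286]))>15])
def e(p):
    n=nv(p[3]);F=p[:3]
    return np.r_[ext(proj(f,circ(F,75,n)))-[193,385.5,103,291], 2*(ext(proj(f,circ(F+38*n,13,n)))-[267.5,305,194,234]),
     .7*(ext(proj(T,circ(F,75,n)))-[198.3,256.7,180,235]),.7*(ext(proj(S,circ(F,75,n)))-[314.7,382.3,236,267])]
r=least_squares(e,[524,228,74,3.2],x_scale=[10,10,10,.1]);p=r.x;print(p,np.degrees(p[3]),r.fun.round(1))
n=nv(p[3]);print(n)
go(p[:3]+n*(24+69+40),lidR(n)); go(p[:3]+n*(24+69),lidR(n))
E
```

```text
row200 [193, 272, 304, 385] knob row213 [267, 305]
col286 [(103, 103), (104, 208), (105, 230), (154, 155), (155, 98), (188, 75), (189, 38), (190, 20), (199, 34), (234, 209), (235, 233), (296, 175), (297, 95), (298, 49)]
[523.35021875 227.21741505  73.63058401   3.24884384] 186.14504037365268 [-0.2  0.  -1.4 -1.1 -0.8  0.9  3.4 -2.4  0.  -0.2  0.7 -0.2 -0.2 -0.8
  0.4 -1. ]
[-0.5702846  -0.0613993   0.81914931]
t 9.82 tcp [418.4 221.6 234.1] F [ 0.3 -0.2 -0.2] w 73.4
row [ 0.59 -0.37  5.88 -2.4   0.28  0.03]
t 9.82 tcp [418.4 221.6 234.1] F [ 0.3 -0.2 -0.2] w 73.4
row [ 0.61 -0.2   9.88 -2.4   0.28  0.03]
```

```bash
python3 -m handwheel '[0.8,0.6,-0.3,3,-2.4,0.3,0,0.8,0.6,-0.3,5.9,-2.4,0.3,0,0.8,0.6,-0.3,7.5,-2.4,0.3,0,0.8,0.6,-0.2,8.8,-2.4,0.3,0,0.8,0.6,-0.2,9.7,-2.4,0.3,0]' 40; python3 -m handwheel '[0.8,0,0,0,0,0,0,0.8,0,0,0,0,0,0,0.8,0,0,0,0,0,0,0.8,0,0,0,0,0,0,0.8,0,0,0,0,0,0]'
python3 - <<'E'
from h import *
n=nv(3.24884);p=np.array([523.35,227.2,73.6]);go(p[:3]+n*(24+69),lidR(n))
E
```

```text
t: 10.45
tcp_pos: [469.4, 221.6, 150.6]
tcp_rot: [[-0.821, -0.036, 0.569], [-0.001, 0.998, 0.061], [-0.571, 0.05, -0.82]]
contact_force: [0.1, -0.3, -0.2]
width: 73.8
t: 11.08
tcp_pos: [469.2, 221.7, 151.4]
tcp_rot: [[-0.821, -0.036, 0.57], [-0.001, 0.998, 0.062], [-0.571, 0.05, -0.819]]
contact_force: [-0.4, 0.2, -0.3]
width: 73.7
t 11.07 tcp [469.2 221.7 151.4] F [-0.4  0.2 -0.3] w 73.7
row [-0.   -0.03  0.19  0.02 -0.    0.06]
```

Position is right and nothing is in contact. Now close and lift along the lid axis.

```bash
python3 -m handwheel '[0,0,0,0,0,0,0,0,0,0,0,0,0,0,0,0,0,0,0,0,0,0,0,0,0,0,0,0,0,0,0,0,0,0,0]' 45; python3 -m handwheel '[0,0,0,-1,0,0,0,0,0,0,-2.5,0,0,0,0,0,0,-5,0,0,0,0,0,0,-8,0,0,0,0,0,0,-11,0,0,0]'
python3 - <<'E'
from h import *
go([585.7,-220,290],down(168))
go([500,150,320],down(175))
E
```

```text
t: 11.7
tcp_pos: [469.2, 221.6, 151.2]
tcp_rot: [[-0.821, -0.036, 0.57], [-0.001, 0.998, 0.062], [-0.571, 0.05, -0.819]]
contact_force: [0.1, 0.6, 0.9]
width: 25.7
t: 12.32
tcp_pos: [405.1, 214.6, 241.7]
tcp_rot: [[-0.822, -0.036, 0.569], [-0.001, 0.998, 0.061], [-0.57, 0.05, -0.82]]
contact_force: [-0.1, 0.1, -0.6]
width: 25.2
t 12.32 tcp [405.1 214.6 241.7] F [-0.1  0.1 -0.6] w 25.2
row [-17.54 -43.79   3.64   7.02  34.25  12.76]
t 12.32 tcp [405.1 214.6 241.7] F [-0.1  0.1 -0.6] w 25.2
row [-12.25  -6.4   -1.43   4.91  34.56   5.97]
```

```bash
python3 -m handwheel '[0,-3,-1.6,-0.4,1.2,8.6,1.5,0,-6,-3.2,-0.7,2.5,17.3,3,0,-9,-4.8,-1,3.7,26,4.5,0,-12.2,-6.4,-1.4,4.9,34.6,6,0,-12.2,-6.4,-1.4,4.9,34.6,6]'; python3 -m handwheel '[0,0,0,0,0,0,0,0,0,0,0,0,0,0,0,0,0,0,0,0,0,0,0,0,0,0,0,0,0,0,0,0,0,0,0]'
python3 - <<'E'
from h import *
go([585.7,-220,290],down(175))
E
```

```text
t: 12.95
tcp_pos: [503.5, 149.1, 320.3]
tcp_rot: [[-0.996, 0.09, 0.002], [0.09, 0.996, 0.001], [-0.002, 0.001, -1.0]]
contact_force: [-0.4, 0.1, -2.0]
width: 25.4
t: 13.58
tcp_pos: [500.7, 150.4, 319.3]
tcp_rot: [[-0.996, 0.087, 0.001], [0.087, 0.996, 0.001], [-0.001, 0.001, -1.0]]
contact_force: [-0.3, 0.0, -0.8]
width: 25.4
t 13.57 tcp [500.7 150.4 319.3] F [-0.3  0.  -0.8] w 25.4
row [-1.169e+01 -3.616e+01  2.920e+00  4.000e-02  6.000e-02 -1.000e-02]
```

```bash
python3 -m handwheel '[0,-1.6,-5,0,0,0,0,0,-3.2,-10,0.6,0,0,0,0,-4.8,-15,1,0,0,0,0,-6.4,-20,1.5,0,0,0,0,-8,-25,2,0,0,0]'
python3 - <<'E'
from h import *
T,S=pickle.load(open("cams.pkl","rb"));W=pickle.load(open("w3.pkl","rb"))
from scipy.optimize import differential_evolution
def samp(g,uv): return cv2.remap(g,uv[:,0].astype(np.float32)[None],uv[:,1].astype(np.float32)[None],cv2.INTER_LINEAR)[0]
for nm,f in (("T",T),("S",S),("W",W)):
    g=cv2.cvtColor(f["pixels"],cv2.COLOR_BGR2GRAY).astype(np.float32)
    def c(p):
        v=lambda r:samp(g,proj(f,circ([p[0],p[1],143],r)))
        return -np.mean(np.minimum(np.abs(v(67.5)*2-v(72.5)-v(62.5)),150)*np.sign(v(67.5)*2-v(72.5)-v(62.5)))
    r=differential_evolution(c,[(575,595),(-230,-210)],seed=0);print(nm,r.x.round(1),round(r.fun))
go([585.7,-220,290],down(175))
E
```

```text
t: 14.2
tcp_pos: [559.0, -107.5, 299.1]
tcp_rot: [[-0.996, 0.088, 0.001], [0.088, 0.996, 0.001], [-0.001, 0.001, -1.0]]
contact_force: [0.9, -0.4, -1.3]
width: 25.1
T [ 587.  -219.3] -142
S [ 586.7 -219.3] -142
W [ 584.5 -220.3] -105
t 14.2 tcp [ 559.  -107.5  299.1] F [ 0.9 -0.4 -1.3] w 25.1
row [ -3.65 -10.97   0.91   0.04   0.07  -0.03]
```

```bash
python3 -m handwheel '[0,-1.8,-5,0.9,0,0,0,0,-3.6,-10,0.9,0,0,0,0,-3.7,-11.2,0.9,0,0,0,0,-3.7,-11.2,0.9,0,0,0,0,-3.7,-11.2,0.9,0,0,0]'; python3 -m handwheel '[0,0,0,0,0,0,0,0,0,0,0,0,0,0,0,0,0,0,0,0,0,0,0,0,0,0,0,0,0,0,0,0,0,0,0]'
python3 - <<'E'
from h import *
go([586.3,-219.6,244],down(175))
T=cam("top");S=cam("scene");pickle.dump((T,S),open("c2.pkl","wb"))
def crop(im,x0,y0,w,h,k): return cv2.resize(im[y0:y0+h,x0:x0+w],None,fx=k,fy=k,interpolation=cv2.INTER_CUBIC)
o=np.hstack([crop(T["pixels"],355,150,100,150,4),crop(S["pixels"],100,120,100,150,4)]);cv2.imwrite("pics/c2.png",o)
E
```

```text
t: 14.82
tcp_pos: [585.8, -219.2, 290.2]
tcp_rot: [[-0.996, 0.086, 0.001], [0.086, 0.996, 0.001], [-0.001, 0.001, -1.0]]
contact_force: [0.0, 0.3, -1.1]
width: 25.2
t: 15.45
tcp_pos: [585.8, -220.6, 290.1]
tcp_rot: [[-0.996, 0.088, 0.001], [0.088, 0.996, 0.001], [-0.001, 0.001, -1.0]]
contact_force: [-0.1, -0.7, -1.0]
width: 25.2
t 15.45 tcp [ 585.8 -220.6  290.1] F [-0.1 -0.7 -1. ] w 25.2
row [-0.04  0.1   4.61  0.04  0.04 -0.03]
```

View pics/c2.png

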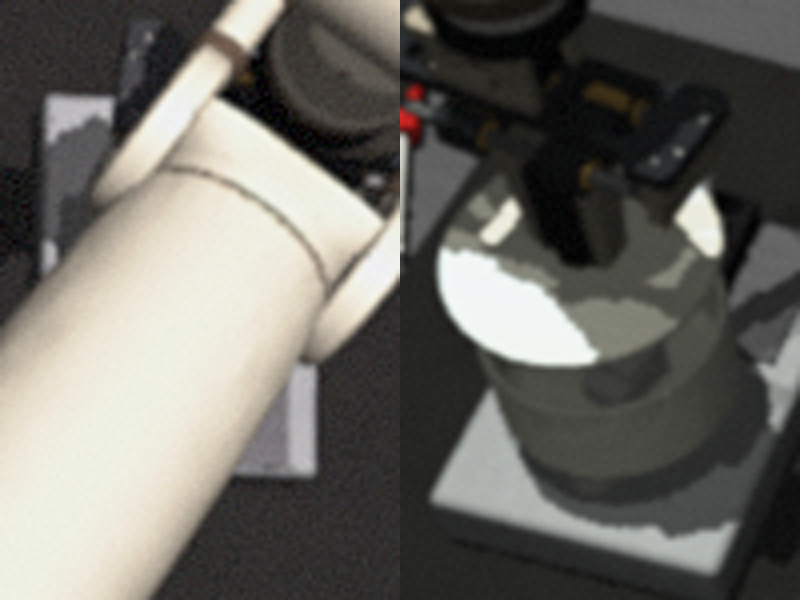

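The lid hangs above the bowl in the scene view: left edge u≈109.3, right edge 180.5, bottom 211.3. The arm hides it from the top camera. I'll check its centre from the scene view alone.

Run:
```python
from h import *
T,S=pickle.load(open("c2.pkl","rb"))
for z in (193,195,197):
    r=least_squares(lambda p:(ext(proj(S,circ([p[0],p[1],z],75)))-[109.3,180.5,0,211.3])[[0,1,3]],[585,-219]);print(z,r.x,r.fun)
```

```text
193 [ 585.75266508 -221.26051332] [ 0.32734146 -0.331232    0.02962933]
195 [ 586.89109875 -220.25087525] [ 0.25315047 -0.25616565  0.02296107]
197 [ 588.02946989 -219.24126152] [ 0.17864794 -0.18078029  0.016237  ]
```

```bash
python3 -m handwheel '[0,0,0.1,1,0,0,0,0,0,0.1,2,0,0,0,0,0,0.1,3,0,0,0,0,0,0.1,3.6,0,0,0,0,0,0.1,3.6,0,0,0]'; python3 -m handwheel '[0,0,0,0.2,0,0,0,0,0,0,0.4,0,0,0,0,0,0,0.6,0,0,0,0,0,0,0.8,0,0,0,0,0,0,0.8,0,0,0]'
python3 - <<'E'
from h import *
go([586.3,-219.6,243],down(175))
E
```

```text
t: 16.18
tcp_pos: [585.7, -219.4, 253.3]
tcp_rot: [[-0.996, 0.088, -0.0], [0.088, 0.996, 0.001], [0.0, 0.001, -1.0]]
contact_force: [0.4, 0.3, -2.0]
width: 24.9
t: 16.8
tcp_pos: [585.9, -219.5, 245.9]
tcp_rot: [[-0.996, 0.088, 0.0], [0.088, 0.996, 0.001], [-0.0, 0.001, -1.0]]
contact_force: [-2.3, 0.1, -0.9]
width: 25.1
t 16.8 tcp [ 585.9 -219.5  245.9] F [-2.3  0.1 -0.9] w 25.1
row [-0.04 -0.01  0.29  0.05  0.02 -0.02]
```

```bash
python3 -m handwheel '[0,0,0,0.1,0,0,0,0,0,0,0.2,0,0,0,0,0,0,0.2,0,0,0,0,0,0,0.3,0,0,0,0,0,0,0.3,0,0,0]'; python3 -m handwheel '[0,0,0,0.1,0,0,0,0,0,0,0.2,0,0,0,0,0,0,0.2,0,0,0,0,0,0,0.2,0,0,0,0,0,0,0.2,0,0,0]'
python3 - <<'E'
from h import *
go([586.3,-219.6,243],down(175))
E
```

```text
t: 17.42
tcp_pos: [585.9, -219.5, 243.0]
tcp_rot: [[-0.996, 0.088, 0.001], [0.088, 0.996, 0.001], [-0.001, 0.001, -1.0]]
contact_force: [-0.3, -0.2, -0.9]
width: 25.1
t: 18.05
tcp_pos: [586.0, -219.6, 241.2]
tcp_rot: [[-0.996, 0.088, 0.001], [0.088, 0.996, 0.0], [-0.001, 0.001, -1.0]]
contact_force: [-1.2, -0.7, -1.8]
width: 25.1
t 18.05 tcp [ 586.  -219.6  241.2] F [-1.2 -0.7 -1.8] w 25.1
row [-0.03  0.   -0.18  0.03  0.05 -0.02]
```

```bash
for i in 1; do python3 -m handwheel '[0,0,0,0.1,0,0,0,0,0,0,0.1,0,0,0,0,0,0,0.2,0,0,0,0,0,0,0.2,0,0,0,0,0,0,0.2,0,0,0]'; done; python3 -m handwheel '[0,0,0,0.1,0,0,0,0,0,0,0.1,0,0,0,0,0,0,0.15,0,0,0,0,0,0,0.15,0,0,0,0,0,0,0.15,0,0,0]'
```

```text
t: 18.68
tcp_pos: [586.1, -219.6, 240.2]
tcp_rot: [[-0.996, 0.087, 0.001], [0.087, 0.996, 0.0], [-0.001, 0.0, -1.0]]
contact_force: [-2.5, 1.4, 6.1]
width: 25.2
t: 19.3
tcp_pos: [586.2, -219.6, 240.2]
tcp_rot: [[-0.996, 0.087, 0.002], [0.087, 0.996, -0.0], [-0.002, -0.0, -1.0]]
contact_force: [-5.5, 3.9, 12.9]
width: 25.2
```

Seated at 240.2, with 13 N of reaction. Ease off, open and retreat.

```bash
python3 -m handwheel '[0,0,0,-0.1,0,0,0,0,0,0,-0.25,0,0,0,0,0,0,-0.25,0,0,0,0.6,0,0,-0.25,0,0,0,0.6,0,0,-0.25,0,0,0]'; python3 -m handwheel '[0.7,0,0,0,0,0,0,0.7,0,0,0,0,0,0,0.7,0,0,-1,0,0,0,0.7,0,0,-4,0,0,0,0.7,0,0,-9,0,0,0]';python3 -m handwheel '[0.3,3,0,-3,0,0,0,0.1,9,0,-5,0,0,0,0,15,0,-5,0,0,0,0,21,0,-5,0,0,0,0,21,0,-5,0,0,0]'
python3 - <<'E'
from h import *
T=cam("top");S=cam("scene");W=cam("wrist");pickle.dump((T,S,W),open("c3.pkl","wb"))
def crop(im,x0,y0,w,h,k): return cv2.resize(im[y0:y0+h,x0:x0+w],None,fx=k,fy=k,interpolation=cv2.INTER_CUBIC)
o=np.hstack([crop(W["pixels"],0,0,560,420,1)[:, :400],crop(S["pixels"],100,120,100,105,4)]);cv2.imwrite("pics/c3.png",o)
E
```

```text
t: 19.92
tcp_pos: [585.8, -219.5, 239.7]
tcp_rot: [[-0.996, 0.088, 0.0], [0.088, 0.996, 0.001], [-0.0, 0.001, -1.0]]
contact_force: [-0.5, -0.2, 0.4]
width: 42.9
t: 20.55
tcp_pos: [585.2, -219.2, 329.8]
tcp_rot: [[-0.996, 0.088, -0.002], [0.088, 0.996, 0.003], [0.003, 0.002, -1.0]]
contact_force: [0.7, -0.0, 1.2]
width: 64.3
t: 21.18
tcp_pos: [374.1, -200.5, 380.5]
tcp_rot: [[-0.996, 0.09, 0.002], [0.09, 0.996, -0.001], [-0.002, -0.001, -1.0]]
contact_force: [0.2, -0.7, 0.1]
width: 16.5
```

View pics/c3.png

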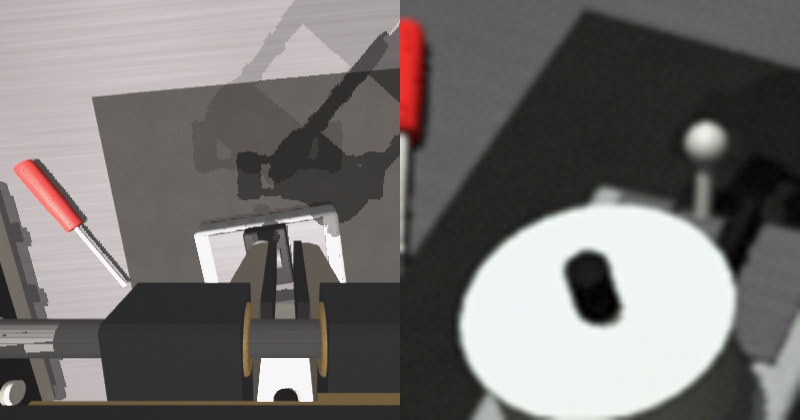

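The lid is on the bowl, with the knob at about scene (248,191) and the disc running from u≈114.5 to 184. I'll fit its pose numerically and compute the lever approach.

Run:
```python
from h import *
T,S,W=pickle.load(open("c3.pkl","rb"))
E=[]
for f,c in ((T,(405,200)),(S,(148,200))):
    g=cv2.cvtColor(f["pixels"],cv2.COLOR_BGR2GRAY);m=(g>170).astype(np.uint8)
    n,l,s,_=cv2.connectedComponentsWithStats(m);k=l[c[1]-8:c[1]+22,c[0]-8:c[0]+8];k=np.bincount(k[k>0]).argmax();print(s[k]);E.append(s[k])
ex=lambda s:np.array([s[0]-.5,s[0]+s[2]-.5,s[1]-.5,s[1]+s[3]-.5])
def res(p,a=True):
    n=np.array([p[3],p[4],1]);r=ext(proj(S,circ(p[:3],75,n)))-ex(E[1]);q=ext(proj(T,circ(p[:3],75,n)))-ex(E[0]);return np.r_[r,q]
r=least_squares(res,[586,-219,148,0,0],x_scale=[10,10,10,.1,.1]);print("free",r.x.round(3),r.fun.round(1))
r=least_squares(lambda p:res([p[0],p[1],148,0,0]),[586,-219]);print("seated model",r.x,r.fun.round(1))
go([405,-232,215],down(175))
```

```text
[ 367  168   73   59 2957]
[ 115  168   69   57 2697]
free [ 5.88062e+02 -2.09738e+02  1.57430e+02 -8.00000e-03  2.12000e-01] [ 2.3  3.2  0.   0.4  7.7 -1.8 -1.4 -0.6]
seated model [ 586.9309754 -213.3119446] [ 2.9  2.3  3.5  0.6  8.9 -2.6  0.3  0.9]
t 21.32 tcp [ 377.3 -201.6  380.9] F [ 0.5 -0.5 -0.1] w 4.2
row [-2.98 -2.78 16.6  -0.03  0.14 -0.03]
```

```bash
cat > lidfit.py <<'E'
from h import *
def run(T,S):
    th=np.linspace(0,2*np.pi,181)
    D=[]
    for f in (T,S):
        g=cv2.GaussianBlur(cv2.cvtColor(f["pixels"],cv2.COLOR_BGR2GRAY),(3,3),0).astype(np.float32)
        rr=np.arange(66,86,.5); M=[]
        for r in rr:
            uv=proj(f,circ([586.3,-219.6,148],r)); M.append(cv2.remap(g,uv[:,0].astype(np.float32)[None],uv[:,1].astype(np.float32)[None],1)[0])
        M=np.array(M); d=M[:-2]-M[2:]; k=d.argmax(0); ok=d.max(0)>15
        D.append((f,rr[k]+.5,ok))
    def res(p):
        o=[]
        for f,r,ok in D:
            # observed edge pixel vs model edge pixel, radial
            c0=circ([586.3,-219.6,148],1)-np.array([586.3,-219.6,148])
            obs=proj(f,np.array([586.3,-219.6,148])+c0*r[:,None])[ok]
            mod=proj(f,circ(p[:3],75,[p[3],p[4],1])); 
            import numpy.linalg as L
            dm=L.norm(obs[:,None]-mod[None],axis=2); j=dm.argmin(1)
            t=mod[(j+1)%180]-mod[(j-1)%180]; nn=np.c_[t[:,1],-t[:,0]]/L.norm(t,axis=1)[:,None]
            o.append(((obs-mod[j])*nn).sum(1))
        return np.concatenate(o)
    print("n",[int(d[2].sum()) for d in D])
    for nm,fun,x0 in (("free",res,[586,-219,148,0,0]),("xy z",lambda p:res([*p,0,0]),[586,-219,148])):
        r=least_squares(fun,x0,loss="soft_l1",f_scale=.4,x_scale=[5,5,5,.05,.05][:len(x0)]);print(nm,r.x.round(3),"med|res|",np.median(abs(fun(r.x))).round(2))
E
python3 -c "
from lidfit import *
T,S,W=pickle.load(open('c3.pkl','rb'));run(T,S)"
```

```text
n [172, 176]
free [ 5.88456e+02 -2.18746e+02  1.48818e+02  1.00000e-03  1.60000e-02] med|res| 0.2
xy z [ 588.489 -218.774  148.922] med|res| 0.24
```

The lid is level (tilt ≤0.016 rad), at seated height, about 2 mm from the bowl axis. Next is the lever.

Run:
```python
from h import *
u=np.array([np.cos(.073),np.sin(.073),0]);b=np.array([437,-230.5,198])
go(b-43*u,down(184)); 
for s in (-43,-10,35,42): print((b+s*u).round(1))
```

```text
t 21.32 tcp [ 377.3 -201.6  380.9] F [ 0.5 -0.5 -0.1] w 4.2
row [-1.91 -3.03 18.3  -0.04  0.14 -9.03]
[ 394.1 -233.6  198. ]
[ 427.  -231.2  198. ]
[ 471.9 -227.9  198. ]
[ 478.9 -227.4  198. ]
```

```bash
python3 -m handwheel '[0,-1,-3,4,0,0,-4,0,-1.9,-3,8,0,0,-9,0,-1.9,-3,13,0,0,-9,0,-1.9,-3,18.3,0,0,-9,0,-1.9,-3,18.3,0,0,-9]'; python3 -m handwheel '[0,0,0,0,0,0,0,0,0,0,0,0,0,0,0,0,0,0,0,0,0,0,0,0,0,0,0,0,0,0,0,0,0,0,0]'
python3 - <<'E'
from h import *
u=np.array([np.cos(.073),np.sin(.073),0]);b=np.array([437,-230.5,198])
for s in (-15,37): go(b+s*u,down(184))
E
```

```text
t: 21.95
tcp_pos: [392.2, -230.9, 193.2]
tcp_rot: [[-0.998, -0.07, -0.006], [-0.07, 0.997, 0.008], [0.005, 0.008, -1.0]]
contact_force: [0.4, 0.0, 0.8]
width: 0.6
t: 22.58
tcp_pos: [393.2, -232.8, 197.3]
tcp_rot: [[-0.998, -0.069, 0.001], [-0.069, 0.998, 0.0], [-0.001, 0.0, -1.0]]
contact_force: [0.2, 0.1, 0.2]
width: 0.4
t 22.57 tcp [ 393.2 -232.8  197.3] F [0.2 0.1 0.2] w 0.4
row [-2.89 -0.08 -0.07  0.    0.07 -0.03]
t 22.57 tcp [ 393.2 -232.8  197.3] F [0.2 0.1 0.2] w 0.4
row [-8.09 -0.06 -0.06  0.    0.07 -0.03]
```

```bash
python3 -m handwheel '[0,-1.2,0,0,0,0,0,0,-2.4,0,0,0,0,0,0,-3.4,0,0,0,0,0,0,-4.4,0,0,0,0,0,0,-5.2,0,0,0,0,0]'; python3 -m handwheel '[0,-0.6,0,0,0,0,0,0,-1.2,0,0,0,0,0,0,-1.8,0,0,0,0,0,0,-2.3,0,0,0,0,0,0,-2.3,0,0,0,0,0]'; python3 -m handwheel '[0,-0.2,0,0,0,0,0,0,-0.4,0,0,0,0,0,0,-0.6,0,0,0,0,0,0,-0.6,0,0,0,0,0,0,-0.6,0,0,0,0,0]'
```

```text
t: 23.2
tcp_pos: [445.7, -229.0, 196.9]
tcp_rot: [[-0.998, -0.07, 0.001], [-0.07, 0.998, 0.001], [-0.001, 0.001, -1.0]]
contact_force: [-1.7, -0.9, 0.8]
width: 0.6
t: 23.82
tcp_pos: [468.3, -227.4, 197.0]
tcp_rot: [[-0.998, -0.07, 0.001], [-0.07, 0.998, 0.001], [-0.001, 0.001, -1.0]]
contact_force: [0.6, -0.7, -0.1]
width: 0.5
t: 24.45
tcp_pos: [471.1, -227.3, 196.7]
tcp_rot: [[-0.998, -0.07, -0.008], [-0.07, 0.998, 0.001], [0.008, 0.002, -1.0]]
contact_force: [-14.7, -1.4, 6.5]
width: 0.5
```

The hard stop is reached (about 15 N, at the predicted spot). Back off, clear the view and check.

```bash
python3 -m handwheel '[0,1,0,0,0,0,0,0,4,0,0,0,0,0,0,6,0,-3,0,0,0,0,6,0,-8,0,0,0,0,6,0,-13,0,0,0]'; python3 -m handwheel '[0,5,5,-3,0,0,0,0,6,11,-3,0,0,0,0,6,17,-3,0,0,0,0,6,22,-3,0,0,0,0,6,22,-3,0,0,0]'
python3 - <<'E'
from lidfit import *
go([400,0,300],down(180))
T=cam("top");S=cam("scene");run(T,S)
def crop(im,x0,y0,w,h,k): return cv2.resize(im[y0:y0+h,x0:x0+w],None,fx=k,fy=k,interpolation=cv2.INTER_CUBIC)
o=np.hstack([crop(T["pixels"],290,130,160,140,3)[:420,:],crop(S["pixels"],105,130,105,140,3)]);cv2.imwrite("pics/c4.png",o)
E
```

```text
t: 25.08
tcp_pos: [413.7, -231.2, 328.6]
tcp_rot: [[-0.998, -0.069, 0.002], [-0.069, 0.998, 0.0], [-0.002, 0.0, -1.0]]
contact_force: [0.2, -1.1, -0.3]
width: 0.8
t: 25.7
tcp_pos: [338.6, -13.1, 357.5]
tcp_rot: [[-0.997, -0.077, 0.004], [-0.077, 0.997, 0.001], [-0.004, 0.0, -1.0]]
contact_force: [0.1, -1.1, 0.8]
width: 0.4
t 25.7 tcp [338.6 -13.1 357.5] F [ 0.1 -1.1  0.8] w 0.4
row [-6.2   0.83  5.78  0.02  0.23  4.39]
n [161, 172]
free [ 5.88603e+02 -2.18558e+02  1.49191e+02  1.00000e-03  1.70000e-02] med|res| 0.2
xy z [ 588.642 -218.581  149.306] med|res| 0.25
```

View pics/c4.png

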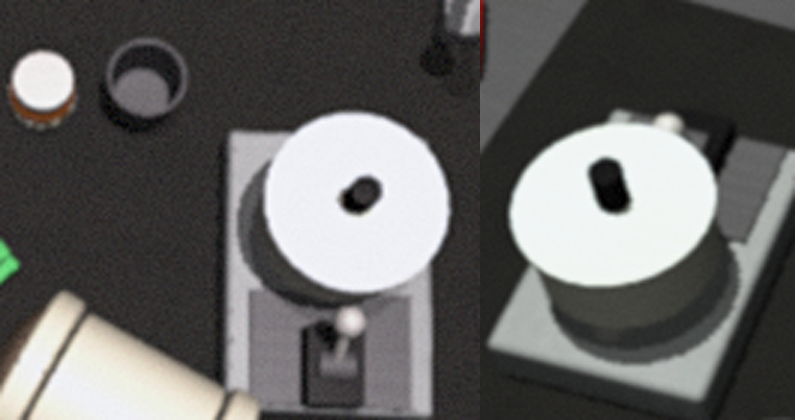

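The lever leans towards the bowl, with the ball at top (406.7,237.3). The lid is flat on the bowl, and the jar and cup are in place. One last number, then I hand in.

Run:
```python
from h import *
T,S=pickle.load(open("cams.pkl","rb"));print(back(T,(406.7,237.3),120)-back(T,(406.3,260),120))
from station import arm
print(arm.close_job())
```

```text
[56.00044078  2.79595265  0.        ]
the job is handed in; nothing more can be done
None
```

The job is done and handed in at about 26 s of the 69 s allowed; the hand-in gives no verdict.

- **Insert:** I gripped it across its width and released it on, or within a few millimetres of, the bowl floor. The wrist picture showed it standing in the middle of the bowl before the lid went on.
- **Lid:** I lifted it off the rest along its own axis and pressed it onto the rim until it pushed back with about 13 N. I let go only then. The last camera fit, good to a few mm:

| Check | Measured | Limit |
|---|---|---|
| Distance from the bowl axis | about 2 mm | 7 mm |
| Height above the seated position | about 1 mm | 3 mm |
| Tilt | about 0.017 rad | 0.04 rad |

- **Lever:** I pushed it to the hard stop with about 15 N. The ball moved 56 mm, against a full swing of 58 mm.
- **Bystanders:** the jar and cup look untouched. The arm hid the block in the last picture, so I did not recheck it, but nothing came near it after the insert was picked up.
- **Robot:** it was clear of everything at hand-in.

One check failed along the way: my first fit of the seated lid came out wrong because it mixed the lid's outline with the machine plate. I replaced it with an edge-based fit, which gave nearly the same result before and after the lever push. I viewed 10 pictures.

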